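# Free the pressed box and sort the frozen portions into freezer baskets

### The arm

A 7-joint arm with a two-finger parallel gripper is mounted at the origin on the work surface. World frame = base frame: x ahead of the robot, y to its left, z up, the work surface at z = 0. Lengths are in m, angles in rad, forces in N, time in s.
With the tool pointing down it reaches from about 0.35 to 0.9 m from the base axis. Payload 8.1 kg.
Tool frame: the origin (TCP) lies at the very end of the fingers, on their centre line; the grasp point (between the pads) lies 19 mm behind it (ctrl.grip_depth is the distance from the TCP to the grasp point, in m); z points along the fingers, y is the line along which they close (so a half turn about z gives the same grasp; the last joint's range is limited). The gripper opens to 85 mm and grips with 20 to 120 N. Pads are 22 mm wide; open, the fingers measure 114 mm over their backs; the gripper's body (76 mm by 85 mm) begins 54 mm behind the grasp point. The pads swing forward as they close: fully open they stand 13 mm farther back than shut.
Start: joints at [1.1, 0.434, 0.025, 1.573, -0.012, 1.134, -0.075], TCP at [0.225, -0.583, 0.201] pointing down, gripper open.
Joint ranges: [-2.62, 2.62], [-0.44, 2.09], [-1.27, 1.32], [0.08, 2.57], [-1.32, 4.46], [0.12, 2], [-2.74, 2.74]. Speed limits (rad/s): [2.22, 2.22, 3.01, 3.01, 3.14, 3.14, 3.14].

### API

Orientations are given as a unit quaternion [w, x, y, z].
In Python, from workcell import ctrl gives the robot as it stands. Calls block until the motion is done:
- ctrl.reach(position, orientation): joint-space move of the TCP to a pose.
- ctrl.servo_line(position, attitude=None, velocity=0.15): straight line of the TCP; attitude=None keeps the orientation; velocity is the mean speed in m/s.
- ctrl.move_joints(angles): joint-space move.
- ctrl.gripper_to(opening): finger opening in m; the grip force is fixed at half the most; returns when the fingers have stopped.
- ctrl.sleep(seconds).
- ctrl.ik(position, orientation): joint angles nearest the present ones, or None.
- ctrl.observe(): the state.
- ctrl.capture(name): name is "side" or "top" or "wrist"; returns a dict with "image" (480x640x3 uint8, blue, green, red), "range_z" (480x640 float32, m along the optical axis (not along the pixel's ray), 0 where there is no reading), "vertical_fov" (degrees; the focal length in pixels is half the picture's height over the tangent of half this angle, whatever the lens; pixels are square), "cx", "cy" (the principal point, pixels), "k1" (the pictures are not rectified: a ray, as slopes to the right and down, at radius r is drawn at 1 + k1 r^2 times it, then the intrinsics apply), "R" (3x3) and "t" (3): a world point X has camera coordinates R X + t. Camera axes: x right, y down, z forward; pixel columns grow to the right and rows downward; lengths in m; the calibration is good to about 2 mm. A picture is of the moment at which its call begins.
A pose or a line that the arm cannot do raises ctrl.IKError and nothing moves.
- ctrl.close_job(): hands the job in; it is judged then, once.
The state is a dict: "t": time; "joint_pos": joint angles; "qd": joint speeds; "joint_torque": joint torques, N m; "position": TCP position; "eef_rot": TCP orientation; "ft_force": force on the tool from outside, world axes, zero at the start; "ft_torque": the same for the moment, N m; "opening": finger opening in m; "grip_force": force on a finger pad.
Only numpy, scipy, OpenCV 4.12 (cv2) and the standard library are available. Lean on these libraries where they do the work, as an engineer would, in place of code of your own. Each camera call takes 0.05 s, during which the arm holds its last target. There are 200 camera calls.

### The job

Get the frozen portions ready to go back in the freezer: raise the red lever of the lid press all the way so that its foot lets go of the white box, and only then slide the box out towards the robot and clear of the press. Put every white box, brown carton and blue tub that is on the counter into the wire basket with the tag of its own colour, and leave the press with its lever all the way down again. Leave the other kitchen things where they are.

Things in the scene. Friction and masses are not known exactly. Their poses are not given: they have to be found in the camera images.
- press: Lid press, fixed, on the left or right of the counter, turned up to 0.12 rad. Origin: on the counter; front faces local -x (the robot), z up. Grey bed plate 12 mm thick, local x -110 to +90 mm, 110 mm wide. White head 50 mm wide over it, local x -25 to +80 mm, height 78 to 100 mm, on a column at its back
- foot (a point): Underside centre of the press's black rubber foot, 35 (x) x 42 (y) mm, under the head's front. 53.5 mm above the counter with the lever down (just over box1's lid); up it rises only 17 mm, so box1 must be slid at least 30 mm along the press's -x, gripped across its width near its front end (clear of the head), before it is lifted
- lever (a joint): Angle of the red-tipped lever on top of the press head, rad: 0 = fully down (lever level, pointing to the press's local -x, over the box), 1.15 = fully up (stop). It turns about the press's local y axis, is moved with about 1.5 N at its tip and stays where it is left
- lever_tip (a point): Centre of the red grip at the lever's end: a bar 24 mm long along the press's y, 18 mm in diameter, 85 mm from the hinge. It can be pinched on its two ends from above (fingers closing along the press's y) and led round the arc
- lever_hinge (a point): Hinge of the lever, on the press at local (30, 0, 107) mm; axis along the press's y
- basket_white: Low wire basket with white tags on its front and back rims and a white floor liner, for the white boxes; fixed. Origin: centre of its underside on the counter, z up. Inside 200 mm along local x (away from the robot) by 160 mm along y; walls 3 mm thick, rim 59 mm above the counter (tags 62 mm), floor 4 mm above it. The three baskets stand side by side, any order
- basket_brown: Low wire basket with brown tags on its front and back rims and a brown floor liner, for the brown cartons; fixed. Origin: centre of its underside on the counter, z up. Inside 200 mm along local x (away from the robot) by 160 mm along y; walls 3 mm thick, rim 59 mm above the counter (tags 62 mm), floor 4 mm above it. The three baskets stand side by side, any order
- basket_blue: Low wire basket with blue tags on its front and back rims and a blue floor liner, for the blue tubs; fixed. Origin: centre of its underside on the counter, z up. Inside 200 mm along local x (away from the robot) by 160 mm along y; walls 3 mm thick, rim 59 mm above the counter (tags 62 mm), floor 4 mm above it. The three baskets stand side by side, any order
- box1: White rigid freezer box with snap lid, frozen contents, 90 (x) x 54 (y) x 40 (z) mm, about 0.18 kg. Origin: centre of its underside. Starts on the bed of the lid press (12 mm above the counter), its long side along the press's x, centre about 65 mm in front of the press's origin (local x = -65 mm), its rear 15 mm under the foot; always present
- box2: White rigid freezer box with snap lid, frozen contents, 90 (x) x 54 (y) x 40 (z) mm, about 0.18 kg. Origin: centre of its underside. On the counter; may be absent
- carton1: Brown cardboard carton with a darker band, rigid, 84 (x) x 50 (y) x 45 (z) mm, about 0.2 kg. Origin: centre of its underside. On the counter; may be absent
- carton2: Brown cardboard carton with a darker band, rigid, 84 (x) x 50 (y) x 45 (z) mm, about 0.2 kg. Origin: centre of its underside. On the counter; may be absent
- tub1: Blue round plastic tub with lid, rigid, 56 mm in diameter, 50 mm tall (z), about 0.16 kg. Origin: centre of its underside. On the counter; may be absent
- tub2: Blue round plastic tub with lid, rigid, 56 mm in diameter, 50 mm tall (z), about 0.16 kg. Origin: centre of its underside. On the counter; may be absent
- tape: Yellow roll of tape lying flat, 84 mm across, 24 mm high; bystander, to be left alone. Origin: centre of its underside
- marker: Black marker pen with red cap, lying, 125 mm long, 14 mm thick; bystander, to be left alone. Origin: centre of its underside
- spatula: Kitchen spatula lying on the counter's left side; bystander, to be left alone. Origin: under its middle
- mug: Blue mug, 80 mm across, 90 mm tall; bystander, to be left alone. Origin: centre of its underside
- jar: Amber glass jar, 72 mm across, 110 mm tall; bystander, to be left alone. Origin: centre of its underside
Not all that is in view belongs to the job. What is shaped like the box1 but turquoise is not meant. Leave any turquoise look-alike of the carton2 alone.

How it is judged:
By the outcome, as a careful person would: the job done as asked, in the order asked, and still so for the second after the job is handed in, with the robot touching nothing.
Of box2, carton1, carton2, tub1, tub2 only 3 to 5 are there at a start; the rules pass over those that are not, and their reading is None.
At some moment in a run one of box2, carton1, carton2, tub1, tub2 may be knocked a few centimetres aside while the robot is not near it.
Once in a run the grip may slacken for a moment while it holds something.
It also fails if it takes over 210 s, if anything falls off the work surface, if the arm or the gripper's body presses on something with over 40 N, if the wrist force passes 120 N, or if a joint passes its speed limit or range.

## Working session

There is one attempt and no reset: what is moved stays moved. The work goes in short steps, each a Python script; the robot and the scene stay as the last script left them, time stands still between calls to the robot, and variables do not carry over. Pictures are saved under pics/ and viewed, at most 16 in all, crops included, and the job is handed in when it is done.

```bash
ls; mkdir -p pics; cat > h.py <<'E'
import numpy as np, cv2
from workcell import ctrl
def cap(n,f=None):
    c=ctrl.capture(n)
    if f: cv2.imwrite('pics/'+f,c['image'])
    return c
def K(c):
    f=240/np.tan(np.radians(c['vertical_fov'])/2); return f
def world(c,u,v,z=None):
    """pixel -> world, by depth or on plane z"""
    f=K(c); M=np.array([[f,0,c['cx']],[0,f,c['cy']],[0,0,1.]])
    uv=np.array([u,v],float); d=(uv-[c['cx'],c['cy']])/f; s=d.copy()
    for _ in range(20): s=d/(1+c['k1']*(s@s))
    R=np.array(c['R']);t=np.array(c['t']); ray=np.array([s[0],s[1],1.])
    o=-R.T@t; r=R.T@ray
    if z is None: k=c['range_z'][int(round(v)),int(round(u))]
    else: k=(z-o[2])/r[2]
    return o+k*r
E
python3 - <<'E'
from h import *
import pickle
for n in('top','side'):
    c=cap(n,n+'0.png'); pickle.dump(c,open(n+'0.pkl','wb')); print(n,K(c),c['k1'],c['R'],c['t'])
print(ctrl.observe())
E
```

```text
pics
top 473.82579618428696 0.007459029554462194 [[ 0.01693263 -0.99984368 -0.00509016]
 [-0.97780889 -0.01549584 -0.20892499]
 [ 0.20881345  0.00851485 -0.97791842]] [0.01459187 0.48987923 1.21347276]
side 530.0664967533838 -0.11272702461345697 [[-0.98241172 -0.18620288 -0.01398899]
 [-0.09856497  0.58074214 -0.8080987 ]
 [ 0.1585943  -0.79250681 -0.58888097]] [0.49868973 0.11546283 1.40340393]
{'t': 0.1, 'joint_pos': array([ 1.1004322 ,  0.43517895,  0.02498201,  1.57397284, -0.01158406,
        1.13400215, -0.07505859]), 'qd': array([ 0.00104063, -0.00124459,  0.00089305, -0.00190334, -0.00135862,
        0.00061314, -0.00064624]), 'joint_torque': array([ 3.60701670e-03, -6.71758676e+01,  1.02859419e+00, -3.16902816e+01,
        1.58318068e-02,  7.25117658e-03, -1.22910719e-04]), 'position': array([ 0.22447258, -0.58278501,  0.20060151]), 'eef_rot': array([-6.79110437e-04,  9.83143639e-01,  1.82833484e-01, -2.01269448e-04]), 'ft_force': array([-0.42285255,  0.56833994,  0.08848787]), 'ft_torque': array([0.02808068, 0.02291441, 0.0340183 ]), 'grip_force': 0.0, 'opening': 0.08525621827970632}
```

View pics/top0.png

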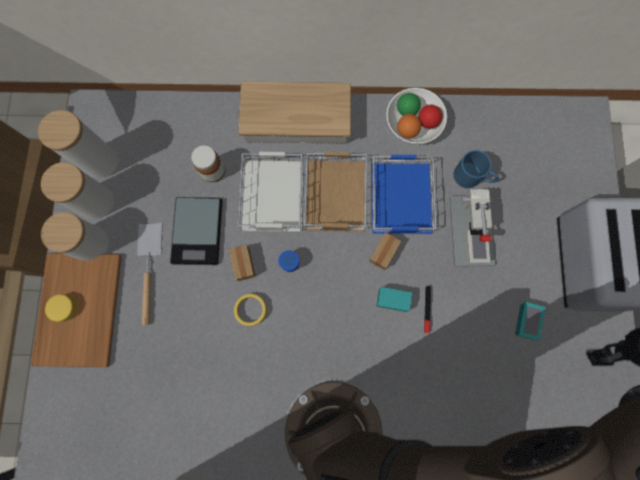

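View pics/side0.png

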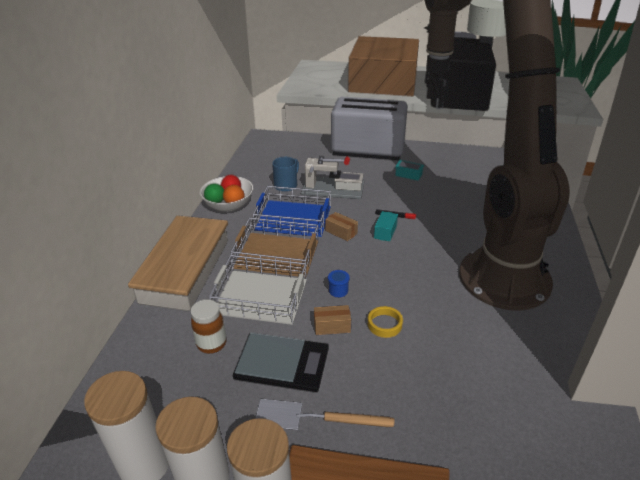

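The top view shows the press on the right at about (478,230), with box1 on its bed at (481,250) and the lever's red tip at (485,238). The cartons are at (242,262) and (386,250), and a tub is at (289,261). The baskets run white, brown, blue at (273,192), (337,192), (404,194).

Things that could be mistaken for these:
- Turquoise box look-alike at (394,299).
- Turquoise look-alike at (532,320).
- Blue mug at (472,170), which could pass for a tub.
- White canisters and the board.

I'll check the choice in one close crop.

```bash
python3 - <<'E'
import cv2,numpy as np
i=cv2.imread('pics/top0.png')
a=cv2.resize(i[225:315,225:425],None,fx=4,fy=4,interpolation=2)   #800x360
b=cv2.resize(i[185:270,440:505],None,fx=240/85,fy=240/85,interpolation=2)
b=cv2.resize(i[180:280,440:510],None,fx=6,fy=6,interpolation=2)
cv2.imwrite('pics/a.png',a);cv2.imwrite('pics/b.png',b)
E
```

```text
(no output)
```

View pics/a.png

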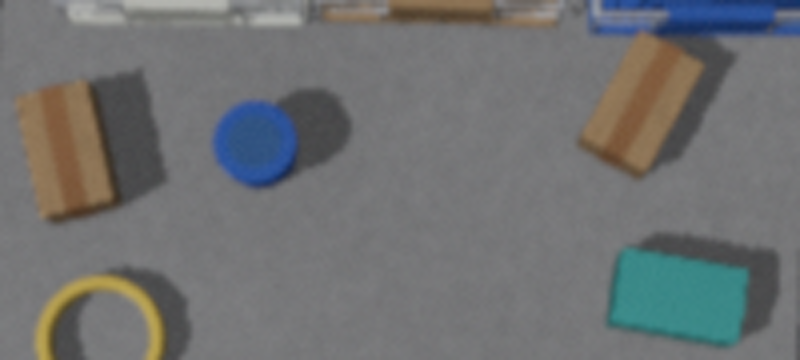

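View pics/b.png

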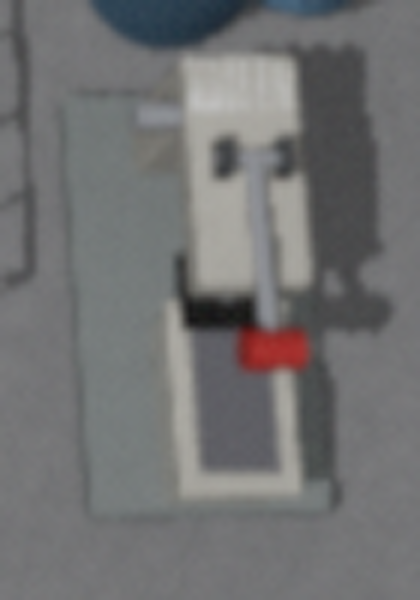

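The left crop confirms brown cartons with their darker band and a blue tub. The turquoise box at (394,299) is a decoy. The press crop gives bed corners at about (455,266), (495.5,265) and (451,195), with the red grip at (485.5,238).

```bash
python3 - <<'E'
from h import *
import pickle
c=pickle.load(open('top0.pkl','rb')); np.set_printoptions(precision=4,suppress=True)
P=lambda u,v,z:world(c,440+u/6,180+v/6,z)
fl,fr,bl=P(90,515,.012),P(333,511,.012),P(65,94,.012); print('bed',fl,fr,bl)
print('yaw', np.arctan2(*(bl-fl)[[1,0]]),np.arctan2(*(np.array([[0,-1],[1,0]])@(fr-fl)[:2])[::-1]), np.linalg.norm(bl-fl),np.linalg.norm(fr-fl))
# box top corners
b=[P(180,495,.052),P(300,495,.052),P(290,330,.052)]; print('box',b)
print('tip',P(274,350,.107+.009),'hinge',P(262,158,.112))
Q=lambda u,v,z:world(c,225+u/4,225+v/4,z)
for n,pts,z in(('c1',[(17,97),(90,80),(117,203),(47,218)],.045),('c2',[(648,32),(704,63),(642,176),(580,145)],.045)):
    w=np.array([Q(*p,z) for p in pts]); print(n,w.mean(0),w.tolist(), [np.linalg.norm(w[i]-w[i-1]) for i in range(4)])
print('tub',Q(255,143,.05))
for n,(u,v) in dict(white=(273,192),brown=(337,192),blue=(404,194)).items(): print(n,world(c,u,v,.004))
for n,p in dict(white=[(243,230),(300,228),(302,155),(245,155)],brown=[(306,229),(367,228),(368,155),(308,155)],blue=[(373,231),(436,231),(436,157),(373,157)]).items():
    w=np.array([world(c,*q,.059) for q in p]); print(n,w.mean(0),w[:,:2].tolist())
E
```

```text
bed [ 0.4309 -0.3224  0.012 ] [ 0.4346 -0.4322  0.012 ] [ 0.6299 -0.3184  0.012 ]
yaw 0.0199152739512472 0.03305475224998555 0.19903054277848378 0.1098888356224821
box [array([ 0.434 , -0.3517,  0.052 ]), array([ 0.4349, -0.4043,  0.052 ]), array([ 0.5092, -0.4038,  0.052 ])]
tip [ 0.4857 -0.3752  0.116 ] hinge [ 0.5709 -0.3757  0.112 ]
c1 [0.4261 0.2517 0.045 ] [[0.46075588427207925, 0.2875394405635133, 0.04499999999999993], [0.4731227085372672, 0.23930875244972225, 0.04499999999999993], [0.390539570690892, 0.21708466367461465, 0.04499999999999993], [0.37984655750108265, 0.2627906702873947, 0.04499999999999993]] [np.float64(0.08460981496679922), np.float64(0.049790939118837974), np.float64(0.08552125337269834), np.float64(0.04694017012714092)]
c2 [ 0.4629 -0.1313  0.045 ] [[0.5120164038562816, -0.1346271015242923, 0.04499999999999993], [0.49128917069572564, -0.1719354741643495, 0.04499999999999993], [0.4141535606649239, -0.12978720162189092, 0.04499999999999993], [0.43427630823994656, -0.08880306668065077, 0.04499999999999993]] [np.float64(0.09024059305982082), np.float64(0.042679419672031836), np.float64(0.08789982487546427), np.float64(0.04565768595592489)]
tub [0.4313 0.1268 0.05  ]
white [0.6356 0.1825 0.004 ]
brown [0.6384 0.0011 0.004 ]
blue [ 0.6354 -0.1885  0.004 ]
white [0.6198 0.1766 0.059 ] [[0.5109451289679552, 0.250908832212846], [0.5188264634915838, 0.0989646309713859], [0.7259751038691219, 0.09952851435393649], [0.7235845177119891, 0.2569467245656067]]
brown [0.6232 0.0009 0.059 ] [[0.5163364388098677, 0.08287202917958668], [0.5216350287954971, -0.07979919515954105], [0.7286732009786981, -0.08254474142404788], [0.7262235189900573, 0.08296535711233742]]
blue [ 0.6196 -0.1812  0.059 ] [[0.5136696659454402, -0.09577084685797829], [0.51630014461314, -0.26327606441218815], [0.7255192780230619, -0.2695710129639337], [0.7230176242767357, -0.09631061279237021]]
```

```bash
cat >> h.py <<'E'
np.set_printoptions(precision=4,suppress=True)
YAW=0.026; ORG=np.array([.542,-.375]); G=ctrl.grip_depth
def press(x,y=0.):
    c,s=np.cos(YAW),np.sin(YAW); return ORG+[c*x-s*y,s*x+c*y]
def quat(psi): return np.array([0,np.cos(psi/2),np.sin(psi/2),0])
def bestpsi(p,psi):
    """the half turn giving the least extreme last joint"""
    o=[]
    for k in (psi,psi+np.pi,psi-np.pi):
        j=ctrl.ik(p,quat(k))
        if j is not None: o.append((abs(j[6]),k))
    return min(o)[1]
def over(xy,z,psi):
    k=bestpsi([*xy,z],psi); ctrl.reach([*xy,z],quat(k)); return k
def line(xy,z,v=.15): ctrl.servo_line([*xy,z],velocity=v)
def cloud(c,zmin=.02,zmax=.3):
    """world points of all pixels (N,3) and their colours"""
    f=K(c);v,u=np.mgrid[0:480,0:640]; d=c['range_z']
    pts=np.stack([u,v],-1).reshape(-1,1,2).astype(float)
    M=np.array([[f,0,c['cx']],[0,f,c['cy']],[0,0,1.]])
    n=cv2.undistortPoints(pts,M,np.array([c['k1'],0,0,0.])).reshape(480,640,2)
    X=np.dstack([n*d[...,None],d]); W=(X-np.array(c['t']))@np.array(c['R'])
    m=(d>0)&(W[...,2]>zmin)&(W[...,2]<zmax)
    return W[m],c['image'][m]
def locate(c,xy,ztop,r=.09):
    """centre, size and yaw (long side) of the lid at height ztop near xy"""
    W,_=cloud(c,ztop-.008,ztop+.008); W=W[np.hypot(*(W[:,:2]-xy).T)<r]
    a=cv2.minAreaRect((W[:,:2]*1000).astype(np.float32)); (w,h),an=a[1],np.radians(a[2])
    if h>w: an+=np.pi/2
    an=(an+np.pi/2)%np.pi-np.pi/2
    return np.array(a[0])/1000,sorted((w,h)),an,len(W)
def st():
    o=ctrl.observe(); print('t %.1f'%o['t'],'tcp',o['position'],'F',o['ft_force'],'op %.4f gf %.1f'%(o['opening'],o['grip_force']),'q7 %.2f'%o['joint_pos'][6]); return o
E
python3 - <<'E'
from h import *
p=press(-110); k=over(p,.30,YAW); c=cap('wrist','w1.png'); print(k); st()
W,col=cloud(c,.03,.14); 
red=(col[:,2]>110)&(col[:,1]<70)&(col[:,0]<70); print('red',W[red].mean(0),W[red].min(0),W[red].max(0),red.sum())
print(locate(c,press(-65),.052))
E
```

```text
Traceback (most recent call last):
  File "h.py", line 32, in over
    k=bestpsi([*xy,z],psi); ctrl.reach([*xy,z],quat(k)); return k
  File "h.py", line 30, in bestpsi
    return min(o)[1]
           ~~~^^^
ValueError: min() iterable argument is empty
```

```bash
python3 - <<'E'
from h import *
for x in(-110,-65): print(x,press(x/1000))
for z in(.1,.2,.25,.3,.35,.4):
  print(z,[ctrl.ik([*press(-.09),z],quat(a)) is not None for a in np.arange(-3,3.1,.5)])
E
```

```text
-110 [ 0.432  -0.3779]
-65 [ 0.477  -0.3767]
0.1 [True, True, True, True, True, True, True, True, True, True, True, True, True]
0.2 [True, True, True, True, True, True, True, True, True, True, True, True, True]
0.25 [True, True, True, True, True, True, True, True, True, True, True, True, True]
0.3 [True, True, True, True, True, True, True, True, True, True, True, True, True]
0.35 [True, True, True, True, True, True, True, True, True, True, True, True, True]
0.4 [True, True, True, True, True, True, True, True, True, True, True, True, True]
```

Simple units slip: `press()` takes metres and I passed millimetres.

```bash
python3 - <<'E'
from h import *
p=press(-.11); k=over(p,.30,YAW); c=cap('wrist','w1.png'); print(k); st()
W,col=cloud(c,.03,.14); 
red=(col[:,2]>110)&(col[:,1]<70)&(col[:,0]<70); print('red',W[red].mean(0),W[red].min(0),W[red].max(0),red.sum())
print(locate(c,press(-.065),.052))
E
```

```text
0.026
t 1.3 tcp [ 0.4307 -0.3792  0.2994] F [ 0.1001 -0.1588  0.0671] op 0.0852 gf 0.0 q7 -0.91
red [ 0.4889 -0.377   0.1165] [ 0.4801 -0.3888  0.1093] [ 0.4974 -0.3651  0.12  ] 564
(array([ 0.4789, -0.3781]), [54.152793884277344, 87.121826171875], np.float64(0.02274370155668315), 3523)
```

View pics/w1.png

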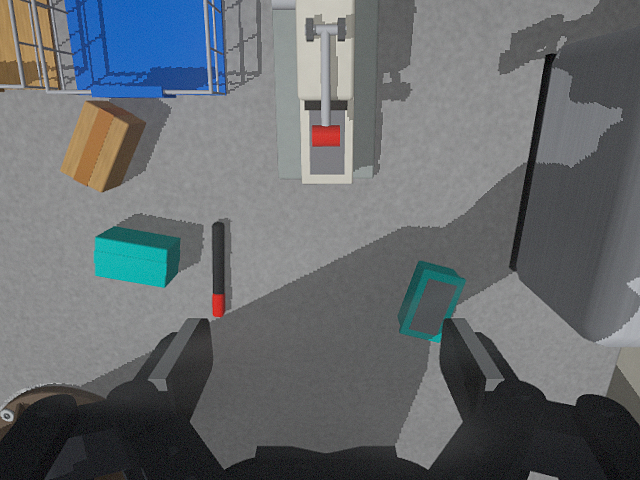

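The view is clear. The lever tip is at (325,136), box1 is under the foot at (327,145), and the bar is square to the fingers. The decoys are at (137,258) and (432,300).

```bash
sed -i 's/ORG=np.array(\[.542,-.375\])/ORG=np.array([.5435,-.3755])/' h.py; cat >> h.py <<'E'
def tip(a): return press(.03-.085*np.cos(a)), .107+.085*np.sin(a)
E
python3 - <<'E'
from h import *
ctrl.gripper_to(.055)
xy,z=tip(0); over(xy,z+.08,YAW); line(xy,z-G+.001,.1); st()
ctrl.gripper_to(.018); st()
for a in np.linspace(0,1.17,13)[1:]:
    xy,z=tip(a); line(xy,z-G+.001,.06)
    if a>1.0: st()
o=ctrl.observe(); ctrl.gripper_to(.05); st()
ctrl.servo_line(o['position']+[0,0,.1]); 
ctrl.gripper_to(.085)
p=press(-.13); over(p,.32,YAW); c=cap('wrist','w2.png')
W,col=cloud(c,.03,.25)
red=(col[:,2]>110)&(col[:,1]<70)&(col[:,0]<70); print('red',W[red].mean(0),W[red].min(0),W[red].max(0),red.sum())
print(locate(c,press(-.075),.052,.06)); st()
E
```

```text
t 3.4 tcp [ 0.489  -0.3773  0.0901] F [0.1957 0.2952 0.2161] op 0.0548 gf 0.0 q7 -0.97
t 3.9 tcp [ 0.4886 -0.377   0.0894] F [-0.5976  0.1395 -0.0365] op 0.0180 gf 0.0 q7 -0.97
t 7.1 tcp [ 0.5334 -0.3757  0.1642] F [0.0612 0.8132 0.2902] op 0.0181 gf 0.0 q7 -1.01
t 7.4 tcp [ 0.5409 -0.3755  0.1677] F [-0.4798  0.0009  0.3743] op 0.0184 gf 0.0 q7 -1.02
t 7.8 tcp [ 0.5402 -0.3756  0.1675] F [-0.1255  0.1653  0.0466] op 0.0498 gf 0.0 q7 -1.02
red [ 0.4882 -0.3772  0.1165] [ 0.4797 -0.3889  0.1112] [ 0.4968 -0.3652  0.1196] 511
(array([ 0.4784, -0.3781]), [54.254425048828125, 86.17134094238281], np.float64(0.027483235721940114), 3394)
t 9.7 tcp [ 0.4139 -0.3786  0.3201] F [ 0.3742 -0.3483 -0.7716] op 0.0850 gf 0.0 q7 -0.89
```

View pics/w2.png

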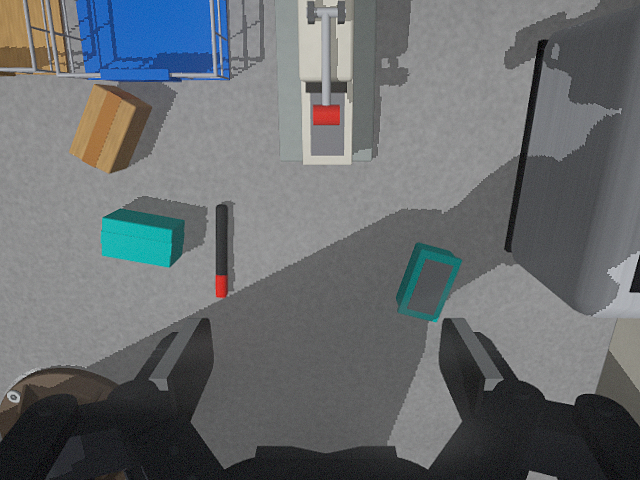

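The lever is still down: the tip is still at (326,115), and the fingers closed with no force. I'll retry about 10 mm lower, close fully and look.

```bash
python3 - <<'E'
from h import *
ctrl.gripper_to(.055)
xy,z=tip(0); over(xy,z+.08,YAW); line(xy,.080,.1); st()
ctrl.gripper_to(.024);st(); c=cap('wrist','w3.png')
ctrl.gripper_to(.016); st()
E
```

```text
t 12.0 tcp [ 0.489  -0.3773  0.0807] F [-0.4061 -0.0216 -0.6647] op 0.0554 gf 0.0 q7 -0.98
t 12.4 tcp [ 0.4888 -0.3775  0.0804] F [ 0.1815 -1.2448  0.649 ] op 0.0239 gf 0.9 q7 -0.98
t 12.7 tcp [ 0.4887 -0.3774  0.0802] F [ 1.9592 -2.6976  1.1449] op 0.0213 gf 59.2 q7 -0.98
```

View pics/w3.png

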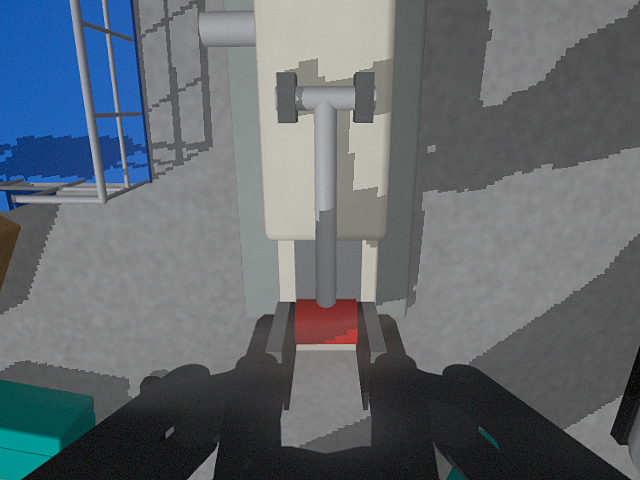

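The pads now hold the red grip at both ends, at (327,320), with 59 N. Next I lead it round the arc.

```bash
python3 - <<'E'
from h import *
for a in np.linspace(0,1.16,13)[1:]:
    xy,z=tip(a); line(xy,z-.027,.05); o=ctrl.observe(); print('%.2f'%a,o['ft_force'],'%.1f %.4f'%(o['grip_force'],o['opening']))
ctrl.gripper_to(.055); o=st()
ctrl.servo_line(o['position']+[0,0,.1]); 
ctrl.gripper_to(.085)
p=press(-.13); over(p,.30,YAW); c=cap('wrist','w4.png')
W,col=cloud(c,.03,.25)
red=(col[:,2]>110)&(col[:,1]<70)&(col[:,0]<70); print('red',W[red].mean(0),W[red].min(0),W[red].max(0),red.sum())
print(locate(c,press(-.075),.052,.06)); st()
E
```

```text
0.10 [ 3.9525 -3.7203 -2.4471] 59.2 0.0215
0.19 [ 6.46   -4.4374 -4.0806] 59.0 0.0218
0.29 [ 8.9631 -5.2799 -7.0962] 59.3 0.0211
0.39 [ 8.0062 -5.5973 -7.9205] 59.3 0.0211
0.48 [ 5.7707 -4.4533 -5.4198] 59.0 0.0210
0.58 [ 5.761  -5.0062 -6.3695] 59.0 0.0203
0.68 [ 4.3143 -4.3134 -4.9402] 58.9 0.0205
0.77 [ 2.596  -4.389  -4.5532] 58.8 0.0195
0.87 [ 2.338  -4.0043 -5.4153] 58.9 0.0198
0.97 [ 2.6296 -4.9809 -5.4004] 58.8 0.0192
1.06 [ 0.9372 -5.5548 -4.2974] 58.8 0.0190
1.16 [-0.0205 -4.508  -3.273 ] 58.7 0.0187
t 16.9 tcp [ 0.5397 -0.3751  0.1581] F [-0.0307  0.1893  0.1913] op 0.0547 gf 0.0 q7 -1.02
red [ 0.5326 -0.3758  0.1885] [ 0.5243 -0.3875  0.182 ] [ 0.5419 -0.3639  0.1933] 1044
(array([ 0.4783, -0.3782]), [54.2415885925293, 87.40025329589844], np.float64(0.024699433434480333), 4182)
t 18.8 tcp [ 0.414  -0.3786  0.3001] F [ 0.073  -0.4298 -0.624 ] op 0.0853 gf 0.0 q7 -0.89
```

View pics/w4.png

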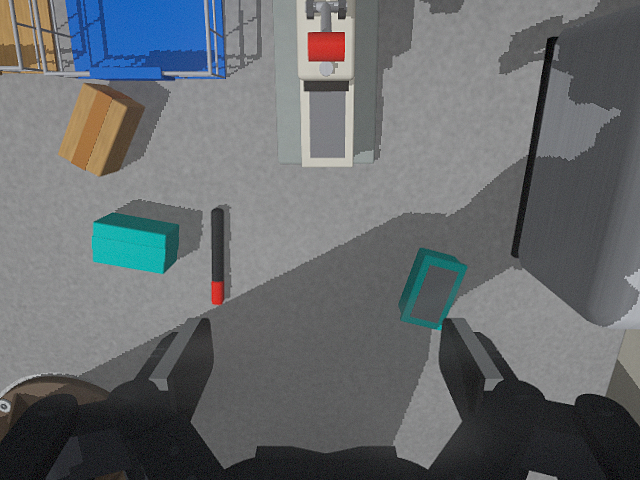

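The lever is up, with its tip at (326,46) and about 1.07 rad by my estimate. I'll press the last bit home with closed fingers until it meets the stop.

```bash
cat >> h.py <<'E'
def leverangle(c):
    W,col=cloud(c,.08,.25); red=(col[:,2]>110)&(col[:,1]<70)&(col[:,0]<70); W=W[red]
    W=W[np.hypot(*(W[:,:2]-press(-.03)).T)<.07]; h=press(.03); x=h[0]-np.percentile(W[:,0],1)-.009; z=np.percentile(W[:,2],99)-.009-.107
    print('lever',np.arccos(np.clip(x/.085,-1,1)),np.arctan2(z,x),W.mean(0))
E
python3 - <<'E'
from h import *
ctrl.gripper_to(0)
over(press(-.06),.26,YAW); line(press(-.06),.166,.15); f0=ctrl.observe()['ft_force']
for d in np.arange(-.036,-.004,.002):
    line(press(d),.166,.04); o=ctrl.observe(); f=o['ft_force']-f0; print('%.3f'%d,o['position'],f)
    if f[0]<-9: break
line(press(-.06),.166); line(press(-.06),.26); ctrl.gripper_to(.085); over(press(-.13),.30,YAW); c=cap('wrist'); leverangle(c);print(locate(c,press(-.075),.052,.06)); st()
E
```

```text
-0.036 [ 0.5073 -0.3764  0.1658] [-1.385  -0.4289 -0.3709]
-0.034 [ 0.5095 -0.3764  0.166 ] [-0.3936  0.0986  0.4232]
-0.032 [ 0.5116 -0.3763  0.166 ] [-0.2135  0.1059  0.1301]
-0.030 [ 0.5136 -0.3762  0.166 ] [-1.2563 -0.0924 -0.88  ]
-0.028 [ 0.5157 -0.3762  0.166 ] [-0.3795  1.6176 -0.9403]
-0.026 [ 0.5177 -0.3761  0.166 ] [-0.9377 -0.1629  0.7211]
-0.024 [ 0.5196 -0.376   0.166 ] [-0.7683  0.2927 -0.2171]
-0.022 [ 0.5217 -0.376   0.166 ] [-1.3317  0.0338 -0.6121]
-0.020 [ 0.5237 -0.3759  0.166 ] [-0.6687 -1.1766 -0.0824]
-0.018 [ 0.5257 -0.3759  0.166 ] [-0.5546  0.2915  0.4988]
-0.016 [ 0.5277 -0.3758  0.166 ] [-1.0904 -0.1387 -1.1333]
-0.014 [ 0.5297 -0.3758  0.166 ] [-0.8162  0.0064 -0.1244]
-0.012 [ 0.5316 -0.3758  0.166 ] [-0.8494  0.2352 -0.5573]
-0.010 [ 0.5336 -0.3757  0.166 ] [-0.493   0.2389 -0.8586]
-0.008 [ 0.5356 -0.3756  0.166 ] [-0.214   0.9405  0.2486]
-0.006 [ 0.5376 -0.3756  0.166 ] [-0.6728  0.0993  0.074 ]
lever 1.0788054050040463 1.0812306943813514 [ 0.5324 -0.3759  0.1884]
(array([ 0.4785, -0.3781]), [54.256290435791016, 86.32962036132812], np.float64(0.031213802179896), 4125)
t 27.8 tcp [ 0.4136 -0.3788  0.3003] F [-0.2363 -0.8329 -0.0037] op 0.0848 gf 0.0 q7 -0.89
```

The push met nothing, so the fingertips may not be where I assume. I'll measure their real height with the side camera's depth.

```bash
python3 - <<'E'
from h import *
for op in(.085,.024,0):
    ctrl.gripper_to(op); o=st()
    c=cap('side','s_%d.png'%(op*1000)); p=o['position']
    W,_=cloud(c,.15,.5); m=(np.abs(W[:,:2]-p[:2])<.1).all(1); W=W[m]
    print(op,len(W),'lowest z',np.percentile(W[:,2],[0,.5,2]),'dz',W[:,2].min()-p[2])
    L=W[W[:,2]<W[:,2].min()+.02]; print(L.min(0),L.max(0))
i=cv2.imread('pics/s_0.png'); cv2.imwrite('pics/s0c.png',cv2.resize(i[60:240,260:500],None,fx=3,fy=3))
E
```

```text
t 28.0 tcp [ 0.4141 -0.3783  0.2992] F [ 0.3193 -0.2622 -0.0909] op 0.0848 gf 0.0 q7 -0.89
0.085 848 lowest z [0.3421 0.344  0.3497] dz 0.04288697793674118
[ 0.404  -0.4295  0.3421] [ 0.4261 -0.3196  0.362 ]
t 28.6 tcp [ 0.4135 -0.3789  0.3   ] F [-0.4849 -0.3132 -0.3279] op 0.0239 gf 0.0 q7 -0.89
0.024 825 lowest z [0.3295 0.3324 0.3391] dz 0.029461358033566365
[ 0.4035 -0.3978  0.3295] [ 0.4249 -0.3498  0.3494]
t 29.0 tcp [ 0.4135 -0.3789  0.3   ] F [0.6588 0.0047 0.4339] op -0.0000 gf 0.0 q7 -0.89
0 802 lowest z [0.3306 0.3338 0.3407] dz 0.030628595369518008
[ 0.403  -0.3826  0.3306] [ 0.4236 -0.357   0.3505]
```

View pics/s0c.png

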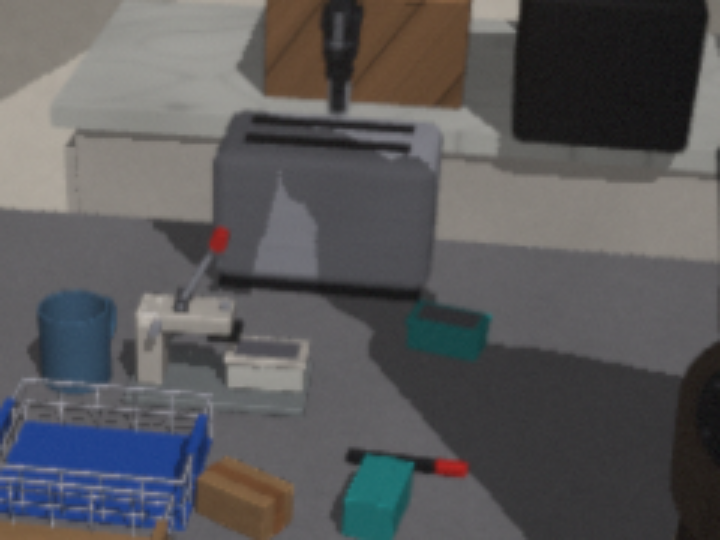

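The side view confirms the lever is up, with its tip at (332,140). The depth shows the real fingertips about 30 mm above the reported TCP when nearly shut, and 43 mm when open. That explains both misses, so I'll correct for it and redo the final push.

```bash
cat >> h.py <<'E'
OFF=.030   # true fingertips lie this much behind the reported TCP (measured with the side camera)
E
python3 - <<'E'
from h import *
ctrl.gripper_to(0)
over(press(-.06),.26,YAW); line(press(-.06),.172-OFF,.15); f0=ctrl.observe()['ft_force']
for d in np.arange(-.040,-.012,.002):
    line(press(d),.172-OFF,.04); o=ctrl.observe(); f=o['ft_force']-f0; print('%.3f'%d,o['position'][0],f)
    if f[0]<-9: break
line(press(-.06),.172-OFF); line(press(-.06),.26); ctrl.gripper_to(.085); over(press(-.13),.30,YAW); c=cap('wrist'); leverangle(c);print(locate(c,press(-.075),.052,.06)); st()
E
```

```text
-0.040 0.5034343655608405 [ 0.189  -0.6011  0.8034]
-0.038 0.5055063394803921 [-0.294   0.2976  0.0812]
-0.036 0.5076629709203694 [-0.0493 -1.1584  1.0596]
-0.034 0.5096664134525799 [ 0.6439 -0.5885  1.1023]
-0.032 0.5117012678990909 [ 0.777  -1.5857  0.9195]
-0.030 0.513605250596172 [ 0.7122 -0.5316  0.2454]
-0.028 0.515256910710087 [-1.8251 -1.1051  2.536 ]
-0.026 0.5175544592755543 [-2.2544 -0.5595  2.157 ]
-0.024 0.5190340274306633 [-4.9553 -1.1441  3.5647]
-0.022 0.5191255798658175 [-10.792   -0.2314   7.1549]
lever 1.1482629204114503 1.1510198756122694 [ 0.5373 -0.3757  0.1911]
(array([ 0.4786, -0.3782]), [54.22779083251953, 86.2554702758789], np.float64(0.02888858790976956), 4131)
t 36.1 tcp [ 0.4136 -0.3788  0.3003] F [0.4328 0.9926 0.5885] op 0.0849 gf 0.0 q7 -0.90
```

The lever is at its stop, about 1.15 rad. Now I grip box1 near its front end and slide it out.

```bash
python3 - <<'E'
from h import *
p=press(-.092)+[0,-.001]; over(p,.15,YAW); line(p,-.012,.12); st()
ctrl.gripper_to(.04); st()
q=press(-.165)+[0,-.001]; line(q,-.012,.08); st()
c=cap('wrist','w5.png')
E
```

```text
t 38.3 tcp [ 0.452  -0.3793 -0.0113] F [-0.2231 -0.3437 -0.4089] op 0.0846 gf 0.0 q7 -0.95
t 38.7 tcp [ 0.4518 -0.3792 -0.0113] F [-0.8868 -0.0166  5.6852] op 0.0533 gf 63.9 q7 -0.95
t 39.8 tcp [ 0.3775 -0.3812 -0.0118] F [-2.37    0.1856 10.9684] op 0.0533 gf 64.3 q7 -0.87
```

View pics/w5.png

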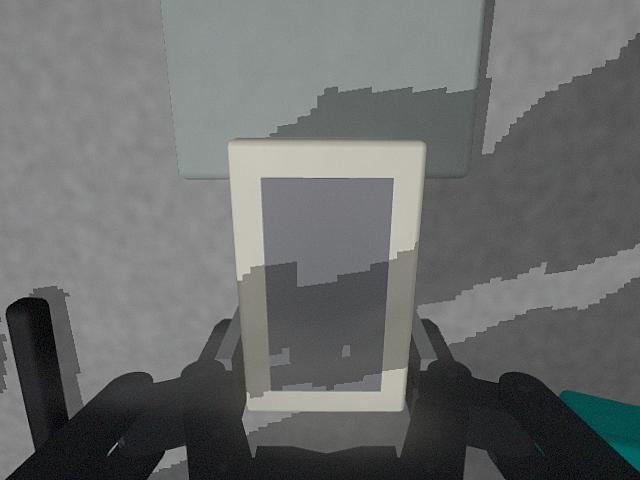

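Box1 is held at (325,270), clear of the foot and head. I lift it, carry it to the white basket and check the place before lowering.

```bash
python3 - <<'E'
from h import *
p=ctrl.observe()['position'][:2]; line(p,.20,.2); st()
w=np.array([.593,.178])
print([ctrl.ik([*w,z],quat(YAW)) for z in(.2,-.018)])
ctrl.reach([*w,.20],quat(YAW)); st()
line(w,.09,.15); c=cap('wrist'); print('box',locate(c,w+[.027,0],.156,.08))
line(w,-.017,.1); st(); ctrl.gripper_to(.08); st(); line(w,.25,.2)
over([.55,.17],.33,0); c=cap('wrist','w6.png'); print(locate(c,w+[.027,0],.045,.08)); st()
E
```

```text
t 41.0 tcp [ 0.3766 -0.3805  0.1986] F [-0.7347  0.0108 -2.8111] op 0.0532 gf 63.2 q7 -0.86
[array([-0.1053,  0.4618, -0.4004,  1.5632,  0.191 ,  1.1554, -2.0901]), array([-0.1503,  0.6986, -0.339 ,  1.765 ,  0.3252,  0.7335, -2.2043])]
t 43.2 tcp [0.5934 0.1764 0.1999] F [ 0.4607 -1.2323 -1.9558] op 0.0533 gf 63.1 q7 -2.09
box (array([0.622 , 0.1794]), [80.50994110107422, 90.3904800415039], np.float64(0.020505006732470576), 51849)
t 45.3 tcp [ 0.5936  0.1783 -0.0163] F [ 0.041   0.1735 -2.3224] op 0.0531 gf 63.1 q7 -2.20
t 45.7 tcp [ 0.5933  0.1781 -0.0166] F [ 0.2522  0.7708 -0.1162] op 0.0802 gf 0.0 q7 -2.20
(array([0.6224, 0.1534]), [90.00371551513672, 105.37596893310547], np.float64(-1.5485913099059254), 3208)
t 49.7 tcp [0.55   0.17   0.3299] F [ 0.7755 -0.2237  0.4162] op 0.0798 gf 0.0 q7 0.79
```

View pics/w6.png

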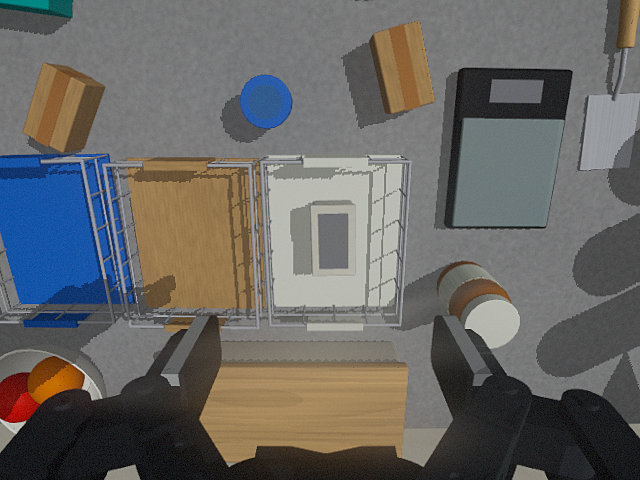

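Box1 is in the white basket at (332,240). The cartons at (403,68) and (63,108) and the tub at (266,101) haven't moved, and no box2 or tub2 shows in this view. Next I locate the items and the basket rims.

```bash
cat >> h.py <<'E'
def look(xy,z=.30,back=.13):
    """view with the item ahead of the tool"""
    over(np.array(xy)-[back,0],z,0)
    return cap('wrist')
def pick(xy,psi,ztcp,close):
    over(xy,.16,psi); line(xy,ztcp,.15); ctrl.gripper_to(close); o=st(); line(xy,.20,.2); st()
def drop(xy,psi,ztcp,opening):
    k=over(xy,.20,psi); line(xy,ztcp,.12); st(); ctrl.gripper_to(opening); line(xy,.20,.2); ctrl.gripper_to(.085); return k
E
python3 - <<'E'
from h import *
c=cap('wrist')
print('c1',locate(c,[.426,.252],.045,.07)); print('c2',locate(c,[.463,-.131],.045,.07)); print('tub',locate(c,[.431,.127],.05,.06))
W,_=cloud(c,.053,.066)
for n,y in(('white',.178),('brown',.001),('blue',-.18)):
    m=(abs(W[:,1]-y)<.06)&(abs(W[:,0]-.62)<.14); w=W[m]; print(n,np.percentile(w[:,0],[1,99]))
m=(abs(W[:,0]-.62)<.08)&(W[:,1]<.29)&(W[:,1]>-.3)
h,e=np.histogram(W[m,1],bins=np.arange(-.3,.3,.006)); print([(round(a,3),int(b)) for a,b in zip(e,h) if b>15])
E
```

```text
c1 (array([0.4283, 0.2538]), [50.301883697509766, 85.41050720214844], np.float64(0.2617674132213117), 4004)
c2 (array([ 0.4711, -0.1312]), [75.51078033447266, 103.00251007080078], np.float64(-0.10504719077568492), 3697)
tub (array([0.4606, 0.1075]), [49.61554718017578, 54.57668685913086], np.float64(0.7972125452042853), 2029)
white [0.5202 0.7318]
brown [0.5228 0.7348]
blue [0.518 0.731]
[(np.float64(-0.102), 493), (np.float64(-0.084), 85), (np.float64(-0.078), 391), (np.float64(0.078), 55), (np.float64(0.084), 397), (np.float64(0.096), 446), (np.float64(0.258), 388), (np.float64(0.264), 64)]
```

The tub was knocked a few centimetres: it is now at (.461,.108), where the first view had (.431,.127). Carton1 first.

```bash
python3 - <<'E'
from h import *
ctrl.gripper_to(.085)
pick([.4283,.2535],.262,-.022,.035)
drop(np.array([.629+.045,.003]),np.pi/2,-.014,.064); st()
c=look([.461,.108]); print('tub',locate(c,[.461,.108],.05,.05)); print('c1',locate(c,[.674,.003],.049,.06)); cv2.imwrite('pics/w7.png',c['image'])
E
```

```text
t 52.6 tcp [ 0.4287  0.2535 -0.0214] F [-0.975  -0.7027  7.1035] op 0.0497 gf 62.1 q7 0.41
t 53.9 tcp [0.4278 0.2529 0.1989] F [-1.4605 -1.2757 -3.42  ] op 0.0494 gf 62.3 q7 0.73
t 57.1 tcp [ 0.6745  0.0031 -0.0133] F [-0.8981  0.0701 -2.158 ] op 0.0496 gf 62.3 q7 -0.47
t 59.0 tcp [0.6739 0.003  0.1995] F [ 0.1305 -0.1926 -0.0527] op 0.0849 gf 0.0 q7 -0.35
tub (array([0.462 , 0.1058]), [54.78660202026367, 54.9708137512207], np.float64(0.4446586195676878), 1660)
c1 (array([0.6728, 0.0043]), [50.95433044433594, 84.66099548339844], np.float64(-1.5539328121042972), 1812)
```

View pics/w7.png

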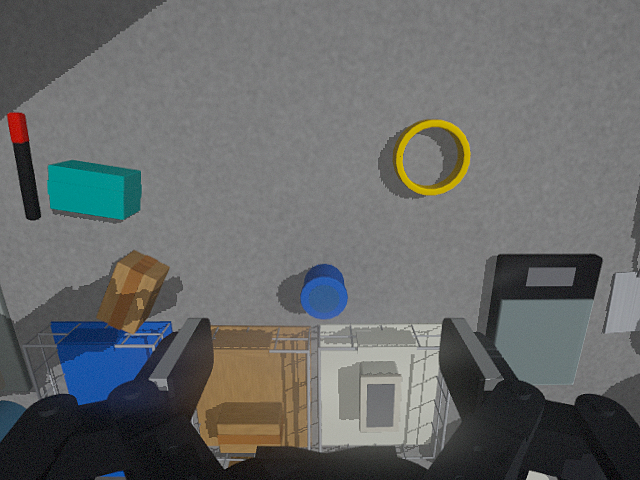

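Carton1 sits in the brown basket at (249,427), and the tub stands clear at (323,292). Now the tub goes to blue, then a look at carton2.

```bash
python3 - <<'E'
from h import *
pick([.462,.106],0,-.020,.04)
drop(np.array([.625,-.18]),0,-.012,.075); st()
k=over([.36,-.13],.30,0); c=cap('wrist','w8.png'); print(k)
W,col=cloud(c,.036,.054); W=W[(np.hypot(*(W[:,:2]-[.463,-.131]).T)<.075)]
b=col  # brown mask
W2,col=cloud(c,.036,.054); m=(np.hypot(*(W2[:,:2]-[.463,-.131]).T)<.1)&(col[:,2]>col[:,0].astype(int)+25); W2=W2[m]
print(cv2.minAreaRect((W2[:,:2]*1000).astype(np.float32)),len(W2)); print('tub',locate(c,[.625,-.18],.054,.05))
E
```

```text
t 63.1 tcp [ 0.4624  0.106  -0.0192] F [-2.1525 -0.756   9.5923] op 0.0550 gf 61.9 q7 0.61
t 64.3 tcp [0.4613 0.1056 0.199 ] F [ 0.2828 -0.4447 -1.4292] op 0.0546 gf 63.4 q7 0.94
t 67.9 tcp [ 0.6255 -0.1802 -0.0114] F [-0.1348 -0.7863 -1.3385] op 0.0547 gf 63.4 q7 -0.74
t 69.7 tcp [ 0.6247 -0.1799  0.1993] F [ 0.883  -0.2761 -0.0192] op 0.0853 gf 0.0 q7 -0.90
0
((478.8203430175781, -108.77128601074219), (102.12287139892578, 84.3736572265625), 61.981788635253906) 4438
tub (array([0., 0.]), [0.0, 0.0], np.float64(0.0), 0)
```

View pics/w8.png

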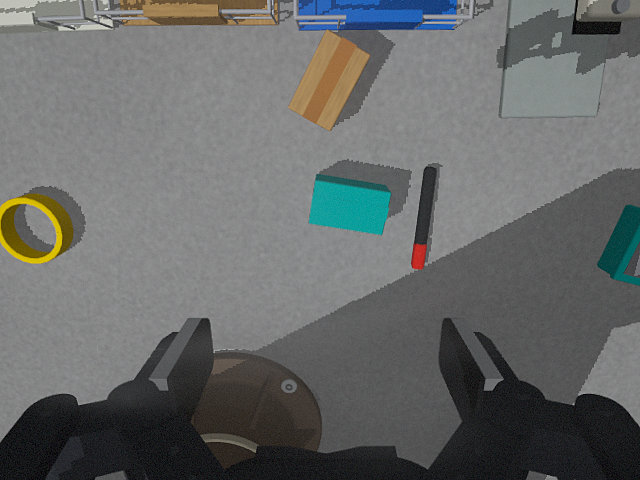

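Carton2 is at (330,80), with lid corners at (330,30), (369,53), (331,130) and (290,105). It hasn't moved, and the turquoise decoy is nearer the robot at (350,205).

```bash
python3 - <<'E'
from h import *
c=cap('wrist'); w=np.array([world(c,*p,.045) for p in[(330,30),(369,53),(331,130),(290,105)]])[:,:2]
ctr=w.mean(0); d=(w[0]+w[1]-w[2]-w[3])/2; yaw=np.arctan2(d[1],d[0]); print(ctr,yaw,np.linalg.norm(d),w.tolist())
assert np.hypot(*(ctr-[.463,-.131]))<.02 and abs(yaw+.52)<.15
pick(ctr,yaw,-.022,.035)
drop(np.array([.629-.045,.003]),np.pi/2,-.014,.064); st()
c=look([.60,-.06],z=.34,back=.2); cv2.imwrite('pics/w9.png',c['image']); print('tub',locate(c,[.625,-.18],.054,.05)); print('c2',locate(c,[.584,.003],.049,.05))
t=cap('top','top1.png')
E
```

```text
[ 0.4673 -0.1334] -0.49611319762297157 0.08095676645281875 [[0.5131449334082265, -0.1336138993767419], [0.49267963206066384, -0.17177916583610156], [0.4194171476609424, -0.13493735715765837], [0.44401428395564857, -0.09338309573598255]]
t 75.2 tcp [ 0.4677 -0.1336 -0.0214] F [-1.6781 -0.4322  6.664 ] op 0.0491 gf 62.0 q7 0.51
t 76.5 tcp [ 0.4665 -0.1335  0.1989] F [-1.1558  0.6969 -2.1852] op 0.0493 gf 62.3 q7 0.84
t 79.6 tcp [ 0.5845  0.003  -0.0134] F [-0.0904  0.497  -2.6845] op 0.0494 gf 62.3 q7 -0.59
t 81.4 tcp [0.5838 0.003  0.1996] F [-0.8673 -0.4447 -0.1971] op 0.0852 gf 0.0 q7 -0.41
tub (array([ 0.6241, -0.1792]), [53.45542526245117, 56.285484313964844], np.float64(-0.07541446364248205), 1237)
c2 (array([0.5821, 0.0049]), [49.83928298950195, 84.61280822753906], np.float64(1.5603295710786673), 2241)
```

View pics/top1.png

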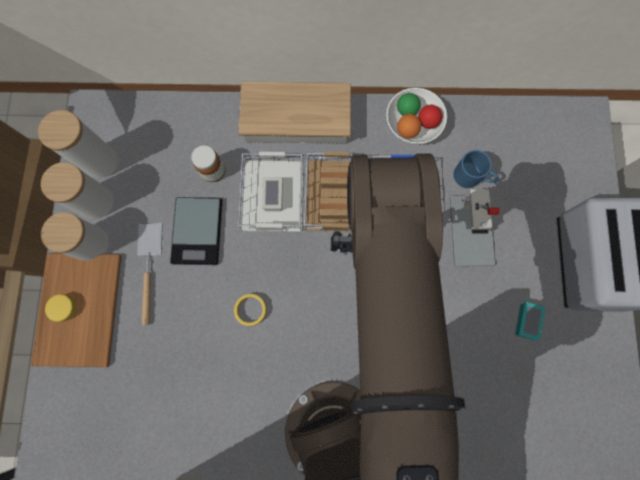

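The top view shows box1 and the cartons in their baskets and an empty press with its lever up at (492,211). Nothing else of the job is left on the counter. Now I lead the lever down and press it onto its stop.

```bash
python3 - <<'E'
from h import *
ctrl.gripper_to(.055); D=.040
xy,z=tip(1.15); over(xy,z+.05,YAW); line(xy,z-D,.1); ctrl.gripper_to(.016); st()
for a in np.linspace(1.15,0.0,13)[1:]:
    xy,z=tip(a); line(xy,z-D,.05)
st(); ctrl.gripper_to(.055); line(xy,.16,.15); ctrl.gripper_to(0); f0=ctrl.observe()['ft_force']
for h in np.arange(.130,.104,-.002):
    line(xy,h-OFF,.04); o=ctrl.observe(); f=o['ft_force']-f0; print('%.3f'%h,f)
    if f[2]>9: break
line(xy,.2); ctrl.gripper_to(.085); over(press(-.13),.30,YAW); c=cap('wrist','w10.png'); leverangle(c); st()
E
```

```text
t 87.4 tcp [ 0.539  -0.3761  0.1454] F [-1.7037 -0.2854  4.5973] op 0.0223 gf 59.2 q7 -1.22
t 91.2 tcp [ 0.4864 -0.3776  0.0669] F [-8.1236  0.2852  7.6111] op 0.0227 gf 81.8 q7 -1.22
0.130 [-0.2871 -0.1589  0.6027]
0.128 [-0.2718 -0.5749 -0.2024]
0.126 [-1.2526 -0.5615 -0.129 ]
0.124 [ 0.333   0.1836 -0.7182]
0.122 [0.6239 0.0481 0.0626]
0.120 [-1.2316 -0.0104 -0.3657]
0.118 [-0.7881 -0.0952 -0.0723]
0.116 [-0.1934  0.3225  0.4639]
0.114 [-4.5138  2.5552 15.4438]
lever 0.05880664661987845 0.008004852511705468 [ 0.4881 -0.3772  0.1137]
t 98.9 tcp [ 0.4134 -0.3787  0.2998] F [-0.9133  0.5711  0.7356] op 0.0854 gf 0.0 q7 -1.03
```

View pics/w10.png

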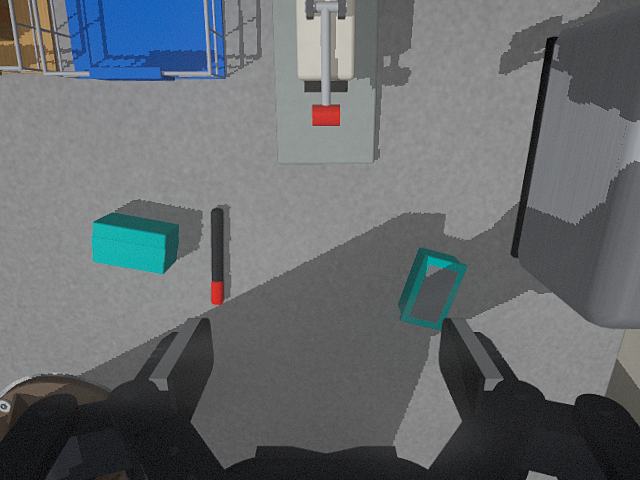

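The lever is down on its stop, with the tip at (326,115) and stiff contact, and the decoys are undisturbed. I'm handing in.

```bash
python3 -c "
from h import *
print(ctrl.close_job())"
```

```text
the job is handed in; nothing more can be done
None
```

The job is handed in at about 99 s of the 210 s: I raised the lever to its stop before sliding box1 out, box1 is in the white basket, both cartons are in the brown, the one tub is in the blue, and the press is empty with its lever back down; I saw no box2 or tub2, and the bystanders and turquoise look-alikes were not touched.

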